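# Bolt down the sprung lid of the seed box

### The job

The lid of the wooden seed box stands ajar on its springy seal. Press the lid fully down while its bolt is still drawn back and, keeping it down, push the bolt across into the keeper until its tip comes up firmly against the stop pad hidden inside; then let go, leaving the lid held shut by the bolt. Feel your way: press and push gently, without crushing the lid onto its rim, jamming the bolt against the keeper or ramming the stop (20 N is too much), and leave the jar, the tamper and the yellow tray where they stand.

Things in the scene. Friction and masses are not known exactly. Their poses are not given: they have to be found in the camera images.
- seedbox: Fixed light-wood box, 240 (x) x 360 (y) mm, origin at the centre of its underside, z up, x from its front to its hinge side. Its top, 124 mm up, is a fixed deck for y from +60 to +180 mm (keeper and glass jar on it) and a hinged lid board, 14 mm thick, for y from -180 to +58 mm; flush when the lid is down. Two low staples over the bolt rise 22 mm above the lid; only knob, keeper and jar are higher.
- lid (a joint): Lid hinge, along the box's y at x = +120 mm, 110 mm up; 0 = lid down on the front rim (hard stop), positive = open (front edge up), rad. A springy seal lifts it to 0.06 to 0.09 rad (the knob is then 12 to 19 mm up); holding it down takes 5 to 8 N at the knob, and it springs up again if let go.
- bolt (a joint): Travel of the bolt along the lid, m: 0 = drawn right back, grows towards the keeper (the box's +y). It slides with a drag of a few N and stays where left. Its tip meets the hidden stop pad inside the keeper somewhere between 0.034 and 0.068; just where can only be felt.
- knob (a point): Middle of the bolt's knob: an upright steel cylinder 20 mm in diameter near the lid's front edge, 205 mm from the hinge line, square to the lid; it can be held from 18 mm below to 18 mm above this point. The point is 40 mm above the lid's top (164 mm above the table when the lid is down). Axes as the box's, tilted with the lid; y = the way the bolt slides to the keeper.
- bolt_tip (a point): Centre of the flat end of the bolt's 12 x 12 mm square steel bar, 90 mm from the knob's axis along y, 10 mm above the lid's top.
- keeper: Dark steel keeper, 38 wide, 48 long, 23.5 mm high, fixed on the deck; axes as the box's. Origin: bottom centre of its mouth. Socket 17 wide, 17.5 high, closed at the back; inside sits a fixed rubber stop pad, out of sight, 15 to 37 mm from the mouth (differs each time). The bolt enters only with the lid within 1.5 mm of fully down, else it butts on the front. Once in, it holds the lid down.
- keeper_mouth (a point): Centre line of the keeper's mouth, 10 mm above the deck: the bolt tip's path when the lid is down. The stop pad is 15 to 37 mm further along y.
- jar: Loose glass jar with a flip-top lid, 72 mm in diameter, 96 mm high, on the deck behind the keeper; origin under its middle. To be left alone.
- plant_tray: Loose yellow plastic tray 160 x 240 x 45 mm with a bamboo dibber in it, on the table; origin under its middle. To be left alone.
- tamper: Loose wooden pot tamper, a disc 84 mm in diameter with an upright handle, 109 mm high, on the table; origin under its middle. To be left alone.

How it is judged:
On the way, in this order (a step that is already met when the one before it is completed fails the run):
1. the lid is pressed down on its rim (within 1.5 mm at the knob) with the bolt still drawn back, clear of the keeper (value of joint lid below 0.0073 rad and value of joint bolt below 0.018 m), for 0.1 s.
2. the bolt's tip has been pushed up firmly (4 N or more) against the stop pad in the keeper (distance between bolt_tip and stop_c0 below 0.0058 m and contact force between bolt_c0 and stop_c0 above 4 N and value of joint lid below 0.015 rad), for 0.1 s.
At the end, for the whole second after the job is handed in: The bolt's tip is within 2.5 mm of the stop pad in the keeper and at rest, the lid is held down by it (no more than 0.015 rad, 3 mm at the knob, open), and the jar, tray and tamper stand upright within 20 mm of where they were (distance between bolt_tip and stop_c0 below 0.0058 m and value of joint lid between -0.01 and 0.015 rad and velocity of joint bolt below 0.005 m/s and distance of each of jar, plant_tray, tamper from where it was at the start of the episode below 0.02 m and angle between each of jar, plant_tray, tamper's own z axis and vertical below 0.1 rad); the robot touches nothing.
It fails at once if the lid is pressed or slammed onto its rim with more than 25 N (contact force between lid_c0 and seedbox_c0 above 25 N).
It fails at once if the keeper is pushed, by the bolt or otherwise, with more than 20 N (contact force between keeper and anything else above 20 N).
It fails at once if the bolt is rammed against the stop pad with more than 20 N (contact force between bolt_c0 and stop_c0 above 20 N).
It fails at once if the jar, the yellow tray or the tamper is shifted more than 20 mm (distance of any of jar, plant_tray, tamper from where it was at the start of the episode above 0.02 m).
It also fails if it takes over 61 s, if anything falls off the work surface, if the arm or the gripper's body presses on something with over 40 N, if the wrist force passes 120 N, or if a joint passes its speed limit or range.

### The arm

A 6-joint arm with a two-finger parallel gripper is mounted at the origin on the work surface. World frame = base frame: x ahead of the robot, y to its left, z up, the work surface at z = 0. Lengths are in m, angles in rad, forces in N, time in s.
With the tool pointing down it reaches from about 0.35 to 0.775 m from the base axis. Payload 7.3 kg.
Tool frame: the origin (TCP) lies at the very end of the fingers, on their centre line; the grasp point (between the pads) lies 19 mm behind it (robot.tcp_to_grasp is the distance from the TCP to the grasp point, in m); x points along the fingers, y is the direction in which the jaws open and shut, and the axes are right-handed (so a half turn about x gives the same grasp; the last joint's range is limited). The gripper opens to 92 mm and grips with 3 to 60 N. Pads are 19 mm wide; open, the fingers measure 130 mm over their backs; the gripper's body (75 mm by 190 mm) begins 47 mm behind the grasp point.
Start: joints at [1.158, 0.342, 1.524, -0, 1.275, -0.146], TCP at [0.138, 0.506, 0.227] pointing down, gripper open.
Joint ranges: [-2.53, 2.53], [-0.77, 2.02], [0.04, 2.7], [-1, 4.14], [0.28, 2.66], [-3.11, 3.11]. Speed limits (rad/s): [2.57, 2.57, 3.14, 3.14, 3.14, 3.14].

### API

Orientations are given as [roll, pitch, yaw] about the fixed x, y, z axes, in that order (R = Rz(yaw) Ry(pitch) Rx(roll)).
In Python, from cell import robot gives the robot as it stands.
- The arm moves only by the tool move_arm, never from a script. Its argument "increments" is a list of rows, each a list of 4 numbers: the shift along the tool's x, y, z normalised to -1 to 1, where 1 is 40 cm, then the turn about the tool's x normalised to -1 to 1, where 1 is 60 degrees. In form: [[dx, dy, dz, twist], ...]. A call has 1 to 5 rows; each row is the pose to reach, as a shift and turn from the pose commanded when the call began, along the tool's axes at that moment; what a row does not reach only later rows make up. A row lasts 1/8 s, in which the tool goes at most 62.5 mm and 10.7 degrees, less where a joint would pass 70% of its speed; a pose out of reach is approached as far as the arm can. A call with a number of a shift or a turn outside -1 to 1 is refused whole. A call with a gripper value outside its range is refused whole. "gripper" is the closure, from 0 (fully open) to 1 (shut), set as the call begins (left out, the last holds). The fingers move at their own pace and stop on an object; "squeeze" is the grip in N (left out, the last holds). Time passes only in rows, so rows that repeat a pose let the fingers close. It gives the time, the measured TCP pose, the force and the opening at its end, in the units of the state.
- robot.observe(): the state, without advancing time (a new reading comes with each control period).
- robot.read_camera(name): name is "scene" or "top" or "wrist"; returns the picture (400x640x3 uint8, red, green, blue); there is no depth.
- robot.camera_params(name): a dict with "fx", "fy", "cx", "cy" (pixels), "R" (3x3) and "t" (3): a world point X has camera coordinates R X + t; the wrist camera has in their place "tool_from_camera" (4x4, takes a point from camera to tool coordinates, whose origin is the TCP and whose axes are the tool frame's). Camera axes: x right, y down, z forward; pixel columns grow to the right and rows downward; lengths in m; the calibration is good to about 2 mm. The wrist camera is an equidistant fisheye: a pixel r from the principal point sees the ray r / f radians off the axis. A picture is of the moment at which its call begins: read the wrist's pose just before it. camera_params takes no time and is no camera call.
- robot.hand_in(): hands the job in, once; it reports no verdict.
The state is a dict: "time": time; "qpos": joint angles; "qvel": joint speeds; "joint_efforts": joint torques, N m; "tool_pos": TCP position; "tool_rot": TCP orientation; "contact_force": force on the tool from outside, world axes, zero at the start; "torque": the same for the moment, N m; "opening": finger opening in m.
Only numpy, scipy, OpenCV 4.12 (cv2) and the standard library are available. Lean on these libraries where they do the work, as an engineer would, in place of code of your own. Each camera call takes 0.05 s, during which the arm holds its last target.

## Working session

There is one attempt and no reset: what is moved stays moved. The work goes in short steps, Python scripts to look and compute and a tool call to move; the robot and the scene stay as the last step left them, time stands still between calls to the robot, and variables do not carry over. Pictures are saved under pics/ and viewed, and the job is handed in when it is done.

Besides the shell and the picture viewer there is one more tool, called as a command line: name --pt "numbers of a row" for each row, then --argument value for the rest. move_arm: Moves the arm, as the interface text tells. Its arguments: {"type":"object","properties":{"increments":{"type":"array","items":{"type":"array","items":{"type":"number"}}},"gripper":{"type":"number"},"squeeze":{"type":"number"}},"required":["increments"]}

```bash
ls; mkdir -p pics
python3 - <<'E'
from cell import robot
import cv2
print(robot.observe())
for n in ["scene","top"]:
    p=robot.camera_params(n); print(n,p)
    cv2.imwrite(f"pics/{n}0.png",robot.read_camera(n)[:,:,::-1])
print(robot.camera_params("wrist"))
E
```

```text
pics
{'time': 0.0, 'qpos': array([ 1.15800857e+00,  3.42723460e-01,  1.52500018e+00,  3.75270535e-05,
        1.27539397e+00, -1.45992012e-01]), 'qvel': array([-3.84788131e-04, -1.27659049e-03,  8.49153576e-06, -6.50080652e-04,
        9.71498295e-04, -8.31489083e-04]), 'joint_efforts': array([ 1.40263772e-03, -4.31230617e+01, -2.44223428e+01,  7.17768981e-02,
        5.59402665e-02, -1.32312734e-04]), 'tool_pos': array([0.13821456, 0.5060687 , 0.22605045]), 'tool_rot': array([-1.74031566,  1.56927094, -2.00712236]), 'contact_force': array([ 0.12386155, -0.0638224 , -1.08656217]), 'torque': array([-0.02553767,  0.00987373, -0.01872812]), 'opening': 0.09234842384972893}
scene {'fx': 439.63487781528875, 'fy': 439.63487781528875, 'cx': 322.57697905340115, 'cy': 201.90993910130234, 'R': array([[ 0.31414029,  0.94936328,  0.00502343],
       [ 0.69726753, -0.22712539, -0.6798765 ],
       [-0.64430884,  0.21707928, -0.73330942]]), 't': array([-0.19621233, -0.30641887,  1.734669  ])}
top {'fx': 429.40812904565956, 'fy': 429.40812904565956, 'cx': 319.5867381442082, 'cy': 205.51416564458455, 'R': array([[ 0.11068533, -0.99385183,  0.00270182],
       [-0.97190751, -0.10880876, -0.20870182],
       [ 0.20771266,  0.02047431, -0.97797559]]), 't': array([-0.01927289,  0.58163396,  1.28168477])}
{'fx': 309.70691628693146, 'fy': 309.70691628693146, 'cx': 315.9654362611228, 'cy': 202.3623179422139, 'tool_from_camera': array([[-1.66981104e-03, -2.44351331e-01,  9.69685330e-01,
        -1.58143008e-01],
       [ 9.99998568e-01, -1.41291730e-04,  1.68640668e-03,
        -4.93501648e-04],
       [-2.75067200e-04,  9.69686757e-01,  2.44351217e-01,
        -6.53751086e-02],
       [ 0.00000000e+00,  0.00000000e+00,  0.00000000e+00,
         1.00000000e+00]])}
```

View pics/scene0.png

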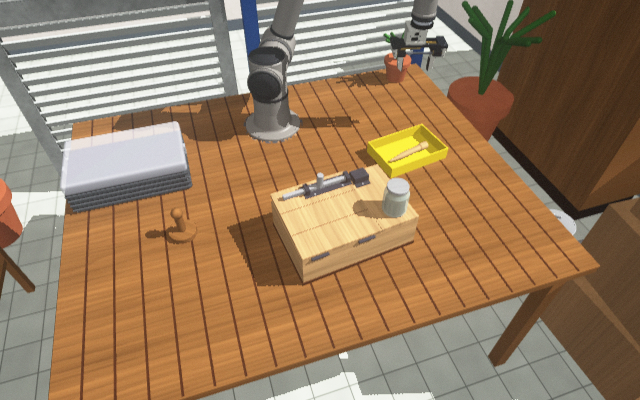

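View pics/top0.png

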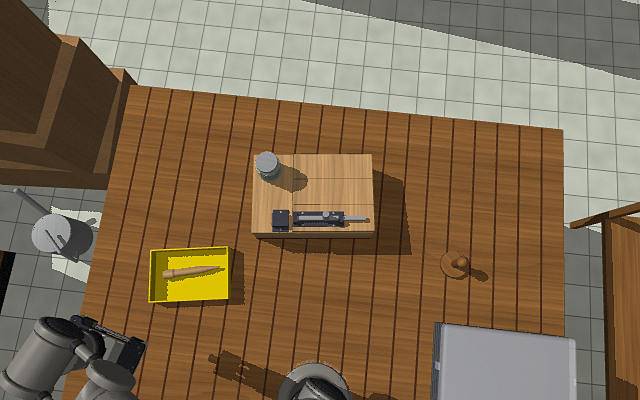

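Run:
```python
import cv2
a=cv2.imread("pics/scene0.png")[150:290,255:435]; cv2.imwrite("pics/s_crop.png",cv2.resize(a,None,fx=4.2,fy=4.2,interpolation=cv2.INTER_CUBIC))
a=cv2.imread("pics/top0.png")[140:250,240:390]; cv2.imwrite("pics/t_crop.png",cv2.resize(a,None,fx=5,fy=5,interpolation=cv2.INTER_CUBIC))
```

```text
(no output)
```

View pics/s_crop.png

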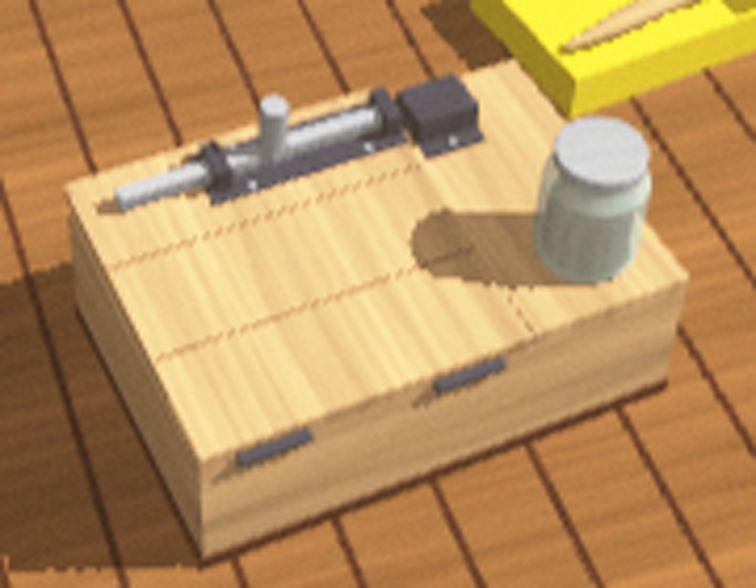

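View pics/t_crop.png

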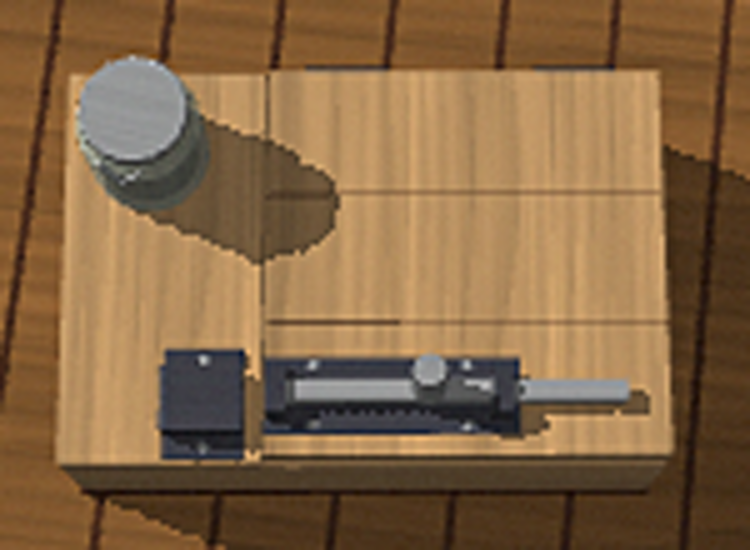

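The scene view shows the knob top at (319.8,174.8), and the top view shows it at (326,213.6). The box corners read well in both, so I'll fit the pose from those points.

```bash
cat > fit.py <<'E'
import numpy as np
from scipy.optimize import least_squares
from cell import robot
S=robot.camera_params("scene");T=robot.camera_params("top")
def proj(c,X):
    p=c["R"]@X+c["t"]; return np.array([c["fx"]*p[0]/p[2]+c["cx"],c["fy"]*p[1]/p[2]+c["cy"]])
s=lambda u,v:(u/4.2+255,v/4.2+150)
t=lambda u,v:(u/5+240,v/5+140)
obs=[ # cam, kind, pt, px
(S,'b',(.12,-.18,0),s(207,560)),(S,'b',(.12,.18,.124),s(687,276)),(S,'b',(.12,.18,0),s(667,385)),
(S,'l',(.0,-.18,.014),s(205,458)),(S,'b',(-.12,.18,.124),s(519,62)),
(T,'b',(.12,.18,.124),t(68,75)),(T,'b',(-.12,.18,.124),t(57,465)),(T,'l',(0,-.18,.014),t(660,72)),
(T,'l',(-.24,-.18,.014),t(672,457)),(S,'l',(-.24,-.18,.014),s(68,187)),
(S,'k',(-.205,0,.014+.060),s(274,103)),(T,'k',(-.205,0,.014+.060),t(430,368)),
(S,'k',(-.205,-.0,.014+.0),s(271,160)) ][:12]
def w(kind,P,q):
    x,y,a,th,ky=q; P=np.array(P,float)
    if kind!='b':
        if kind=='k': P[1]+=ky
        c,sn=np.cos(th),np.sin(th)
        P=np.array([.12+c*P[0]+sn*P[2],P[1],.11-sn*P[0]+c*P[2]])
    c,sn=np.cos(a),np.sin(a)
    return np.array([x+c*P[0]-sn*P[1],y+sn*P[0]+c*P[1],P[2]])
if __name__=="__main__":
    f=lambda q:np.concatenate([proj(c,w(k,P,q))-px for c,k,P,px in obs])
    r=least_squares(f,[.6,.1,-.1,.07,-.03],loss='soft_l1')
    print(r.x,np.degrees(r.x[2])); print(f(r.x).reshape(-1,2).round(2))
    q=r.x
    for nm,th in(("up",q[3]),("down",0)):
        q2=q.copy();q2[3]=th;print(nm,"knob",w('k',(-.205,0,.054),q2),"knobtop",w('k',(-.205,0,.074),q2))
    for y in (.06,.068): print("keeper",proj(T,w('b',(-.085,y,.124+.0235),q)))
    print(robot.observe()["tool_rot"])
    from scipy.spatial.transform import Rotation as R
    print(R.from_euler('xyz',robot.observe()["tool_rot"]).as_matrix().round(3))
E
python3 fit.py
```

```text
[ 0.60291896  0.07121446  0.11330671  0.07280321 -0.03975618] 6.491996021750107
[[-0.3   1.34]
 [ 0.87 -0.17]
 [-1.14  0.62]
 [-0.91  0.13]
 [-1.07 -1.06]
 [-0.56 -0.24]
 [-0.81 -0.36]
 [-1.15 -0.12]
 [-0.58 -0.45]
 [-0.7  -0.34]
 [-0.28  0.04]
 [-0.26  0.41]]
up knob [0.52740129 0.02260824 0.17876843] knobtop [0.52884674 0.02277272 0.19871545]
down knob [0.52295902 0.02210273 0.164     ] knobtop [0.52295902 0.02210273 0.184     ]
keeper [291.08598681 219.41945888]
keeper [288.32877716 219.42463824]
[-1.69745466  1.5693406  -1.96419539]
[[-0.001  0.264  0.965]
 [-0.001  0.965 -0.264]
 [-1.    -0.001 -0.   ]]
```

```bash
cat > go.py <<'E'
import sys,numpy as np
from scipy.spatial.transform import Rotation as R
from cell import robot
def to(p):
    o=robot.observe(); M=R.from_euler('xyz',o["tool_rot"]).as_matrix()
    yaw=np.degrees(np.arctan2(M[1,1],M[0,1]))
    print("tool",o["tool_pos"].round(4),"jaw yaw",round(yaw,2),"F",o["contact_force"].round(2),"op",round(o["opening"],4),"t",o["time"])
    print("incr",(M.T@(np.array(p)-o["tool_pos"])/.4).round(4))
    return M
if __name__=="__main__": to([float(a) for a in sys.argv[1:4]])
E
python3 go.py .527 .022 .28
```

```text
tool [0.1382 0.5061 0.2261] jaw yaw 74.72 F [-0.09  0.8   1.04] op 0.0917 t 0.1
incr [-0.1337 -0.9114  1.2565]
```

move_arm --pt "-0.13 0 0 0" --pt "-0.135 -0.1 0.12 -0.1" --pt "-0.135 -0.2 0.25 -0.2" --pt "-0.135 -0.3 0.37 -0.3" --pt "-0.135 -0.36 0.5 -0.363" --gripper 0

```text
time: 0.72
tool_pos: [0.2937, 0.3129, 0.2808]
tool_rot: [1.682, 1.571, 1.799]
contact_force: [1.4, 0.9, 0.9]
opening: 0.0918
```

```bash
python3 go.py .527 .022 .28
```

```text
tool [0.2937 0.3129 0.2808] jaw yaw 96.68 F [1.37 0.86 0.94] op 0.0918 t 0.725
incr [ 0.0019 -0.7902  0.4949]
```

move_arm --pt "0 -0.13 0.08 0" --pt "0 -0.26 0.16 0" --pt "0 -0.39 0.25 0" --pt "0 -0.52 0.33 0" --pt "0 -0.65 0.41 0"

```text
time: 1.35
tool_pos: [0.4866, 0.0732, 0.2805]
tool_rot: [2.291, 1.57, 2.404]
contact_force: [0.6, 0.2, -0.6]
opening: 0.0919
```

move_arm --pt "0 -0.13 0.08 0" --pt "0 -0.13 0.08 0" --pt "0 -0.13 0.08 0"

```text
time: 1.72
tool_pos: [0.5228, 0.0273, 0.2801]
tool_rot: [2.619, 1.569, 2.731]
contact_force: [0.4, 0.4, -0.8]
opening: 0.0919
```

```bash
python3 go.py .527 .022 .28
python3 - <<'E'
from cell import robot
import cv2
o=robot.observe(); print(o["tool_pos"],o["tool_rot"])
cv2.imwrite("pics/w1.png",robot.read_camera("wrist")[:,:,::-1])
E
```

```text
tool [0.5228 0.0273 0.2801] jaw yaw 96.46 F [ 0.39  0.41 -0.76] op 0.0919 t 1.725
incr [ 0.0003 -0.0143  0.009 ]
[0.52277963 0.02727882 0.28013135] [2.61850437 1.56899283 2.73125384]
```

View pics/w1.png

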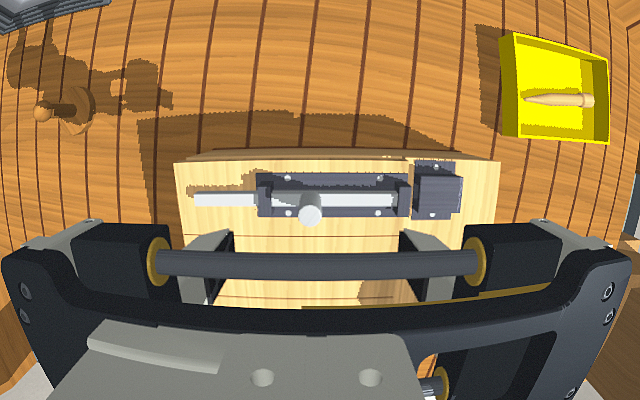

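```bash
cat >> fit.py <<'E'
def wray(u,v,o):
    from scipy.spatial.transform import Rotation as R
    c=robot.camera_params("wrist"); d=np.array([u-c["cx"],v-c["cy"]]);r=np.hypot(*d);th=r/c["fx"]
    ray=np.r_[d/r*np.sin(th),np.cos(th)]
    M=R.from_euler('xyz',o["tool_rot"]).as_matrix();A=c["tool_from_camera"]
    return o["tool_pos"]+M@A[:3,3], M@A[:3,:3]@ray
def atz(u,v,o,z):
    p,d=wray(u,v,o); return p+d*(z-p[2])/d[2]
E
python3 - <<'E'
from fit import *
import cv2
o=dict(tool_pos=np.array([0.52277963,0.02727882,0.28013135]),tool_rot=np.array([2.61850437,1.56899283,2.73125384]))
print("knobtop",atz(310,206,o,.1987))
print("mouth top corners R/L",atz(418,178,o,.1475),atz(414,216,o,.1475))
print("box deck corner +y front",atz(500,161,o,.124))
a=cv2.imread("pics/w1.png")[140:250,160:520];cv2.imwrite("pics/w1c.png",cv2.resize(a,None,fx=2.2,fy=2.2,interpolation=cv2.INTER_CUBIC))
E
```

```text
knobtop [0.52117667 0.02231668 0.1987    ]
mouth top corners R/L [0.49445882 0.1256549  0.1475    ] [0.53343617 0.1288108  0.1475    ]
box deck corner +y front [0.46341042 0.23491649 0.124     ]
```

View pics/w1c.png

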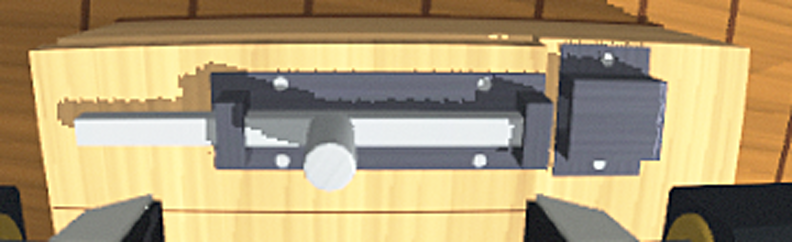

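```bash
python3 - <<'E'
from fit import *
o=dict(tool_pos=np.array([0.52277963,0.02727882,0.28013135]),tool_rot=np.array([2.61850437,1.56899283,2.73125384]))
print("knobtop",atz(310,215.9,o,.1987))
E
python3 go.py .5275 .0223 .170
```

```text
knobtop [0.52939521 0.02320765 0.1987    ]
tool [0.5226 0.0279 0.2805] jaw yaw 96.53 F [-1.27  0.29  0.28] op 0.0918 t 1.775
incr [ 0.2762 -0.0154  0.0108]
```

move_arm --pt "0 -0.015 0.011 0" --pt "0.1 -0.015 0.011 0" --pt "0.2 -0.015 0.011 0" --pt "0.2 -0.015 0.011 0"

```text
time: 2.28
tool_pos: [0.5266, 0.0223, 0.1986]
tool_rot: [2.913, 1.565, 3.027]
contact_force: [0.7, 0.3, 0.1]
opening: 0.0918
```

```bash
python3 go.py .5275 .0223 .170
python3 - <<'E'
from fit import *
import cv2
o=robot.observe(); np.save("o2.npy",np.r_[o["tool_pos"],o["tool_rot"]])
cv2.imwrite("pics/w2.png",robot.read_camera("wrist")[:,:,::-1])
E
```

```text
tool [0.5266 0.0223 0.1986] jaw yaw 96.57 F [0.68 0.32 0.13] op 0.0918 t 2.275
incr [ 0.0716 -0.0004  0.0027]
```

View pics/w2.png

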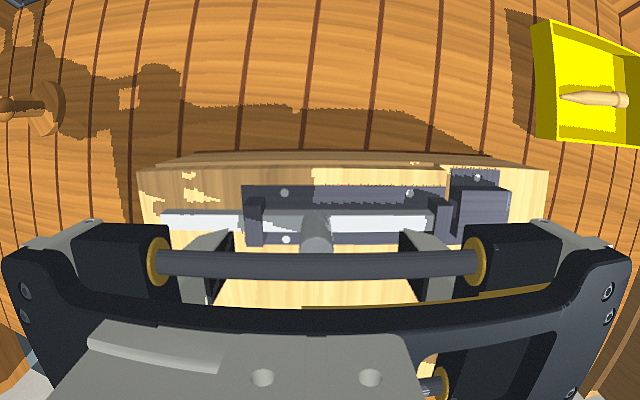

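The knob is centred between the open fingers, at column 316 between fingertips at about 222 and 418. I'll go down and close gently.

move_arm --pt "0.035 0 0.003 0" --pt "0.07 0 0.003 0" --pt "0.07 0 0.003 0"

```text
time: 2.7
tool_pos: [0.529, 0.0217, 0.1717]
tool_rot: [2.881, 1.569, 2.995]
contact_force: [0.2, -0.4, -1.0]
opening: 0.0918
```

move_arm --pt "0 0 0 0" --pt "0 0 0 0" --pt "0 0 0 0" --pt "0 0 0 0" --pt "0 0 0 0" --gripper 0.6 --squeeze 10

```text
time: 3.32
tool_pos: [0.5296, 0.0217, 0.1728]
tool_rot: [0.424, 1.571, 0.537]
contact_force: [-0.4, 0.2, 0.9]
opening: 0.0466
```

```bash
python3 go.py .5275 .0223 .170
```

```text
tool [0.5296 0.0217 0.1728] jaw yaw 96.49 F [-0.36  0.25  0.92] op 0.0466 t 3.325
incr [ 0.007   0.0022 -0.0052]
```

move_arm --pt "0 0 0 0" --pt "0 0 0 0" --pt "0 0 0 0" --pt "0 0 0 0" --pt "0 0 0 0" --gripper 0.85

```text
time: 3.95
tool_pos: [0.5296, 0.0218, 0.1727]
tool_rot: [1.416, 1.57, 1.53]
contact_force: [0.2, 1.0, 0.7]
opening: 0.0196
```

move_arm --pt "0 0 0 0" --pt "0 0 0 0" --pt "0 0 0 0" --pt "0 0 0 0" --pt "0 0 0 0" --gripper 1 --squeeze 30

```text
time: 4.58
tool_pos: [0.5296, 0.0218, 0.1727]
tool_rot: [1.469, 1.571, 1.583]
contact_force: [0.0, 1.5, -0.1]
opening: 0.0193
```

```bash
python3 - <<'E'
from fit import *
import cv2
for n in ["scene","top"]:
    a=robot.read_camera(n)[:,:,::-1]
    a=a[100:290,235:435] if n=="scene" else a[120:260,220:400]
    cv2.imwrite(f"pics/{n}3.png",cv2.resize(a,None,fx=3,fy=3,interpolation=cv2.INTER_CUBIC))
E
python3 go.py .5275 .0223 .170
```

```text
tool [0.5296 0.0217 0.1727] jaw yaw 96.5 F [0.24 3.   0.5 ] op 0.0193 t 4.675
incr [ 0.0068  0.002  -0.0051]
```

View pics/scene3.png

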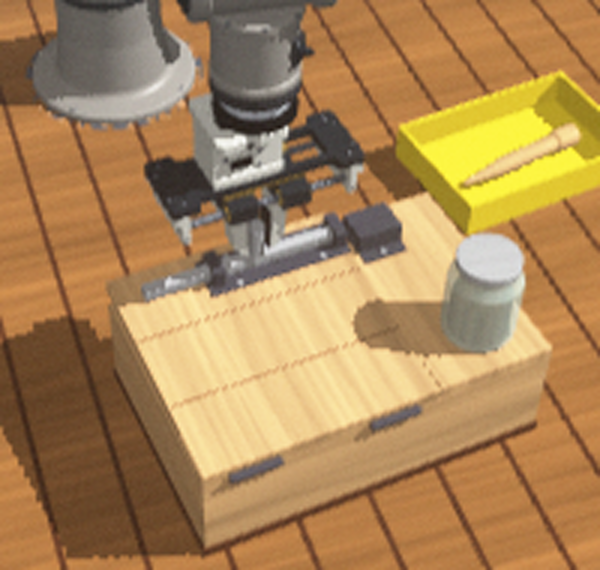

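Gripped, with the opening at 19.3 mm. Next I'll press down in small steps, following the hinge arc.

move_arm --pt "0.006 0 -0.0018 0" --pt "0.012 0 -0.0036 0" --pt "0.018 0 -0.0055 0" --pt "0.018 0 -0.0055 0"

```text
time: 5.18
tool_pos: [0.5274, 0.0214, 0.1657]
tool_rot: [-0.106, 1.571, 0.007]
contact_force: [-3.6, 0.9, 5.4]
opening: 0.0191
```

move_arm --pt "0.004 0 -0.0012 0" --pt "0.008 0 -0.0024 0" --pt "0.008 0 -0.0024 0"

```text
time: 5.55
tool_pos: [0.5266, 0.0212, 0.1628]
tool_rot: [-0.237, 1.57, -0.124]
contact_force: [-2.9, 1.7, 7.5]
opening: 0.019
```

move_arm --pt "0.004 0 -0.0012 0" --pt "0.005 0 -0.0015 0" --pt "0.005 0 -0.0015 0" --pt "0.005 0 -0.0015 0"

```text
time: 6.05
tool_pos: [0.5261, 0.0211, 0.161]
tool_rot: [-0.241, 1.57, -0.128]
contact_force: [-3.3, 1.6, 7.9]
opening: 0.0195
```

move_arm --pt "0.0025 0 -0.0007 0" --pt "0.0025 0 -0.0007 0" --pt "0.0025 0 -0.0007 0"

```text
time: 6.42
tool_pos: [0.5259, 0.0211, 0.1601]
tool_rot: [-0.212, 1.569, -0.099]
contact_force: [-4.4, 1.8, 8.7]
opening: 0.0192
```

move_arm --pt "0.0025 0 -0.0007 0" --pt "0.0025 0 -0.0007 0" --pt "0.0025 0 -0.0007 0"

```text
time: 6.8
tool_pos: [0.5257, 0.0211, 0.1591]
tool_rot: [-0.22, 1.569, -0.107]
contact_force: [-3.5, 2.5, 8.6]
opening: 0.0197
```

move_arm --pt "0.0025 0 -0.001 0" --pt "0.0025 0 -0.001 0" --pt "0.0025 0 -0.001 0"

```text
time: 7.18
tool_pos: [0.5254, 0.021, 0.1582]
tool_rot: [-0.207, 1.569, -0.094]
contact_force: [-3.1, 1.9, 9.2]
opening: 0.0193
```

move_arm --pt "0.0025 0 -0.001 0" --pt "0.0025 0 -0.001 0" --pt "0.0025 0 -0.001 0"

```text
time: 7.55
tool_pos: [0.5252, 0.021, 0.1573]
tool_rot: [-0.187, 1.568, -0.074]
contact_force: [-3.0, 3.2, 8.9]
opening: 0.0191
```

move_arm --pt "0.002 0 -0.001 0" --pt "0.002 0 -0.001 0" --pt "0.002 0 -0.001 0"

```text
time: 7.92
tool_pos: [0.5251, 0.0209, 0.1567]
tool_rot: [-0.187, 1.568, -0.074]
contact_force: [-2.2, 1.7, 8.1]
opening: 0.0192
```

Run:
```python
from fit import *
import cv2
for n in ["scene","top"]:
    a=robot.read_camera(n)[:,:,::-1]
    a=a[150:290,255:435] if n=="scene" else a[140:250,240:390]
    k=4.2 if n=="scene" else 5
    cv2.imwrite(f"pics/{n}4.png",cv2.resize(a,None,fx=k,fy=k,interpolation=cv2.INTER_CUBIC))
q=np.array([ 0.60291896,0.07121446,0.11330671,0.0728,-0.0398])
for th in (.0728,0):
    q[3]=th
    for P in((-.24,-.18,.014),(-.24,.058,.014)):
        X=w('l',P,q); a=proj(S,X);b=proj(T,X)
        print(th,P,((a-[255,150])*4.2).round(1),((b-[240,140])*5).round(1))
```

```text
0.0728 (-0.24, -0.18, 0.014) [ 65.  185.6] [669.1 454.8]
0.0728 (-0.24, 0.058, 0.014) [372.2  87.9] [258.9 455.6]
0 (-0.24, -0.18, 0.014) [ 66.3 201.2] [665.4 462. ]
0 (-0.24, 0.058, 0.014) [370.3 103.8] [260.6 462.8]
```

View pics/scene4.png

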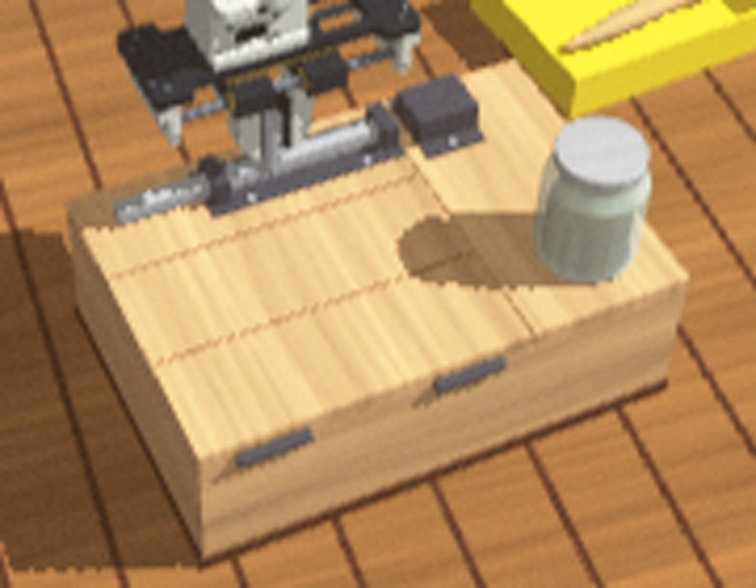

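View pics/top4.png

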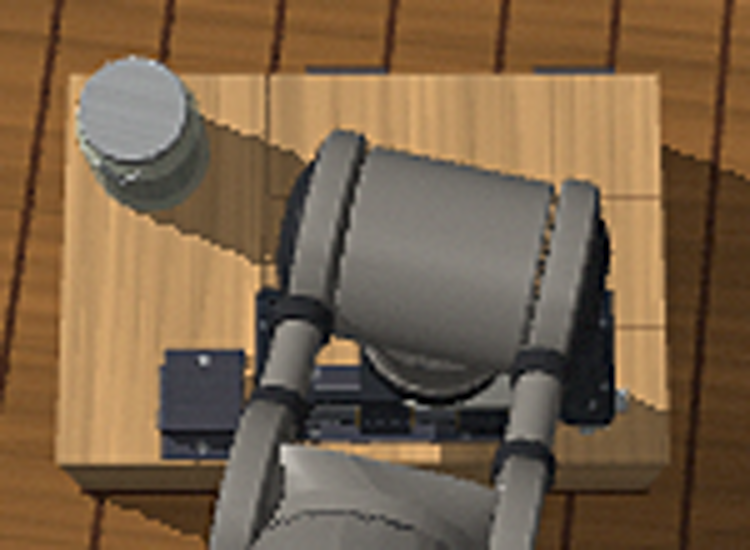

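The lid now looks almost flush: its corner is at crop (68,202), against 201 predicted for fully down. I'll keep feeling for the rim.

move_arm --pt "0.002 0 -0.0005 0" --pt "0.002 0 -0.0005 0" --pt "0.002 0 -0.0005 0"

```text
time: 8.4
tool_pos: [0.5249, 0.0209, 0.1559]
tool_rot: [-0.197, 1.568, -0.084]
contact_force: [-2.2, 1.5, 9.5]
opening: 0.0197
```

move_arm --pt "0.002 0 -0.0005 0" --pt "0.002 0 -0.0005 0" --pt "0.002 0 -0.0005 0"

```text
time: 8.78
tool_pos: [0.5249, 0.0208, 0.1558]
tool_rot: [-0.234, 1.567, -0.121]
contact_force: [-3.1, 1.2, 14.2]
opening: 0.0194
```

The rim is felt: z has stopped at 0.1558 and Fz is up to 14 N. Now I'll slide the bolt.

move_arm --pt "0 0.005 0 0" --pt "0 0.01 0 0" --pt "0 0.015 0 0" --pt "0 0.015 0 0"

```text
time: 9.28
tool_pos: [0.5243, 0.0259, 0.1558]
tool_rot: [-0.577, 1.566, -0.463]
contact_force: [-3.1, -1.4, 13.5]
opening: 0.0192
```

move_arm --pt "0 0.005 0 0" --pt "0 0.01 0 0" --pt "0 0.015 0 0" --pt "0 0.015 0 0"

```text
time: 9.78
tool_pos: [0.5237, 0.0319, 0.1558]
tool_rot: [-0.562, 1.566, -0.449]
contact_force: [-2.9, -1.6, 14.1]
opening: 0.0192
```

move_arm --pt "0 0.003 0 0" --pt "0 0.006 0 0" --pt "0 0.006 0 0"

```text
time: 10.15
tool_pos: [0.5234, 0.0341, 0.1558]
tool_rot: [-0.577, 1.566, -0.463]
contact_force: [-3.0, -2.4, 13.4]
opening: 0.0195
```

move_arm --pt "0 0.003 0 0" --pt "0 0.006 0 0" --pt "0 0.006 0 0"

```text
time: 10.52
tool_pos: [0.5231, 0.0365, 0.1558]
tool_rot: [-0.577, 1.566, -0.464]
contact_force: [-2.1, -2.6, 12.8]
opening: 0.0194
```

move_arm --pt "0 0.003 0 0" --pt "0 0.006 0 0" --pt "0 0.006 0 0"

```text
time: 10.9
tool_pos: [0.5229, 0.0389, 0.1558]
tool_rot: [-0.573, 1.566, -0.46]
contact_force: [-3.2, -2.0, 12.8]
opening: 0.0191
```

move_arm --pt "0 0.002 0 0" --pt "0 0.004 0 0" --pt "0 0.004 0 0"

```text
time: 11.28
tool_pos: [0.5227, 0.0405, 0.1558]
tool_rot: [-0.574, 1.566, -0.46]
contact_force: [-2.8, -1.8, 13.8]
opening: 0.019
```

move_arm --pt "0 0.002 0 0" --pt "0 0.004 0 0" --pt "0 0.004 0 0"

```text
time: 11.65
tool_pos: [0.5225, 0.0421, 0.1558]
tool_rot: [-0.581, 1.566, -0.467]
contact_force: [-3.7, -3.3, 12.6]
opening: 0.0192
```

move_arm --pt "0 0.002 0 0" --pt "0 0.004 0 0" --pt "0 0.004 0 0"

```text
time: 12.02
tool_pos: [0.5223, 0.0436, 0.1558]
tool_rot: [-0.577, 1.566, -0.464]
contact_force: [-3.8, -2.4, 13.3]
opening: 0.0191
```

move_arm --pt "0 0.002 0 0" --pt "0 0.004 0 0" --pt "0 0.004 0 0"

```text
time: 12.4
tool_pos: [0.5221, 0.0452, 0.1558]
tool_rot: [-0.573, 1.566, -0.46]
contact_force: [-3.4, -3.3, 12.9]
opening: 0.0194
```

move_arm --pt "0 0.002 0 0" --pt "0 0.004 0 0" --pt "0 0.004 0 0"

```text
time: 12.78
tool_pos: [0.522, 0.0468, 0.1558]
tool_rot: [-0.568, 1.566, -0.454]
contact_force: [-3.5, -2.0, 13.1]
opening: 0.0188
```

move_arm --pt "0 0.002 0 0" --pt "0 0.004 0 0" --pt "0 0.004 0 0"

```text
time: 13.15
tool_pos: [0.5218, 0.0485, 0.1558]
tool_rot: [-0.56, 1.566, -0.447]
contact_force: [-3.0, -3.0, 12.2]
opening: 0.0197
```

move_arm --pt "0 0.002 0 0" --pt "0 0.004 0 0" --pt "0 0.004 0 0"

```text
time: 13.52
tool_pos: [0.5216, 0.05, 0.1558]
tool_rot: [-0.566, 1.566, -0.453]
contact_force: [-3.9, -1.6, 13.9]
opening: 0.019
```

move_arm --pt "0 0.002 0 0" --pt "0 0.004 0 0" --pt "0 0.004 0 0"

```text
time: 13.9
tool_pos: [0.5214, 0.0516, 0.1558]
tool_rot: [-0.552, 1.566, -0.438]
contact_force: [-3.3, -2.8, 12.7]
opening: 0.0192
```

move_arm --pt "0 0.0015 0 0" --pt "0 0.003 0 0" --pt "0 0.003 0 0"

```text
time: 14.28
tool_pos: [0.5213, 0.0528, 0.1558]
tool_rot: [-0.564, 1.566, -0.45]
contact_force: [-3.6, -2.3, 13.6]
opening: 0.0197
```

move_arm --pt "0 0.0015 0 0" --pt "0 0.003 0 0" --pt "0 0.003 0 0"

```text
time: 14.65
tool_pos: [0.5211, 0.054, 0.1558]
tool_rot: [-0.566, 1.566, -0.452]
contact_force: [-2.5, -2.4, 12.5]
opening: 0.019
```

move_arm --pt "0 0.001 0 0" --pt "0 0.002 0 0" --pt "0 0.002 0 0"

```text
time: 15.02
tool_pos: [0.5211, 0.0548, 0.1558]
tool_rot: [-0.566, 1.566, -0.453]
contact_force: [-3.8, -3.2, 13.7]
opening: 0.0192
```

move_arm --pt "0 0.0015 0 0" --pt "0 0.003 0 0" --pt "0 0.003 0 0"

```text
time: 15.4
tool_pos: [0.5209, 0.056, 0.1558]
tool_rot: [-0.555, 1.566, -0.442]
contact_force: [-3.2, -2.4, 13.5]
opening: 0.0192
```

move_arm --pt "0 0.001 0 0" --pt "0 0.002 0 0" --pt "0 0.002 0 0"

```text
time: 15.78
tool_pos: [0.5208, 0.0568, 0.1558]
tool_rot: [-0.559, 1.566, -0.446]
contact_force: [-3.2, -3.0, 13.1]
opening: 0.0191
```

move_arm --pt "0 0.0015 0 0" --pt "0 0.003 0 0" --pt "0 0.003 0 0"

```text
time: 16.15
tool_pos: [0.5207, 0.058, 0.1558]
tool_rot: [-0.549, 1.566, -0.436]
contact_force: [-3.9, -2.9, 14.0]
opening: 0.0192
```

move_arm --pt "0 0.001 0 0" --pt "0 0.002 0 0" --pt "0 0.002 0 0"

```text
time: 16.52
tool_pos: [0.5206, 0.0588, 0.1558]
tool_rot: [-0.562, 1.566, -0.448]
contact_force: [-3.0, -3.3, 13.3]
opening: 0.0188
```

move_arm --pt "0 0.0015 0 0" --pt "0 0.003 0 0" --pt "0 0.003 0 0"

```text
time: 16.9
tool_pos: [0.5205, 0.06, 0.1558]
tool_rot: [-0.551, 1.566, -0.438]
contact_force: [-3.9, -2.9, 13.8]
opening: 0.019
```

move_arm --pt "0 0.001 0 0" --pt "0 0.002 0 0" --pt "0 0.002 0 0"

```text
time: 17.27
tool_pos: [0.5204, 0.0608, 0.1558]
tool_rot: [-0.554, 1.566, -0.44]
contact_force: [-3.2, -3.0, 13.2]
opening: 0.0191
```

move_arm --pt "0 0.0015 0 0" --pt "0 0.003 0 0" --pt "0 0.003 0 0"

```text
time: 17.65
tool_pos: [0.5203, 0.062, 0.1558]
tool_rot: [-0.551, 1.566, -0.437]
contact_force: [-3.1, -3.3, 14.2]
opening: 0.0193
```

move_arm --pt "0 0.001 0 0" --pt "0 0.002 0 0" --pt "0 0.002 0 0"

```text
time: 18.02
tool_pos: [0.5202, 0.0627, 0.1558]
tool_rot: [-0.553, 1.566, -0.44]
contact_force: [-2.9, -2.7, 14.1]
opening: 0.0187
```

move_arm --pt "0 0.0015 0 0" --pt "0 0.003 0 0" --pt "0 0.003 0 0"

```text
time: 18.4
tool_pos: [0.52, 0.064, 0.1558]
tool_rot: [-0.548, 1.566, -0.434]
contact_force: [-3.7, -2.4, 13.3]
opening: 0.0194
```

move_arm --pt "0 0.001 0 0" --pt "0 0.002 0 0" --pt "0 0.002 0 0"

```text
time: 18.77
tool_pos: [0.5199, 0.0647, 0.1558]
tool_rot: [-0.557, 1.566, -0.444]
contact_force: [-2.7, -2.0, 12.2]
opening: 0.019
```

move_arm --pt "0 0.0015 0 0" --pt "0 0.003 0 0" --pt "0 0.003 0 0"

```text
time: 19.15
tool_pos: [0.5198, 0.0659, 0.1558]
tool_rot: [-0.54, 1.566, -0.427]
contact_force: [-3.8, -3.1, 13.1]
opening: 0.019
```

move_arm --pt "0 0.001 0 0" --pt "0 0.002 0 0" --pt "0 0.002 0 0"

```text
time: 19.52
tool_pos: [0.5197, 0.0667, 0.1558]
tool_rot: [-0.541, 1.566, -0.427]
contact_force: [-2.4, -3.2, 13.9]
opening: 0.0189
```

move_arm --pt "0 0.0015 0 0" --pt "0 0.003 0 0" --pt "0 0.003 0 0"

```text
time: 19.9
tool_pos: [0.5196, 0.068, 0.1558]
tool_rot: [-0.536, 1.566, -0.423]
contact_force: [-3.4, -3.2, 14.4]
opening: 0.0194
```

move_arm --pt "0 0.001 0 0" --pt "0 0.002 0 0" --pt "0 0.002 0 0"

```text
time: 20.27
tool_pos: [0.5195, 0.0688, 0.1558]
tool_rot: [-0.54, 1.566, -0.427]
contact_force: [-2.4, -2.9, 12.4]
opening: 0.0192
```

move_arm --pt "0 0.0015 0 0" --pt "0 0.003 0 0" --pt "0 0.003 0 0"

```text
time: 20.65
tool_pos: [0.5194, 0.0696, 0.1558]
tool_rot: [-0.627, 1.566, -0.514]
contact_force: [-3.3, -4.1, 13.1]
opening: 0.0192
```

move_arm --pt "0 0.001 0 0" --pt "0 0.002 0 0" --pt "0 0.002 0 0"

```text
time: 21.02
tool_pos: [0.5194, 0.0697, 0.1558]
tool_rot: [-0.805, 1.565, -0.692]
contact_force: [-2.9, -8.0, 13.4]
opening: 0.0191
```

That is the stop: y has halted at 0.0697 and Fy is at -8 N against a drag of -2.8 N. I'll push slightly more.

move_arm --pt "0 0.0005 0 0" --pt "0 0.001 0 0" --pt "0 0.001 0 0" --pt "0 0.001 0 0"

```text
time: 21.52
tool_pos: [0.5194, 0.0697, 0.1558]
tool_rot: [-0.872, 1.565, -0.759]
contact_force: [-3.0, -9.0, 13.1]
opening: 0.0191
```

move_arm --pt "0 0.0005 0 0" --pt "0 0.001 0 0" --pt "0 0.001 0 0" --pt "0 0.001 0 0"

```text
time: 22.02
tool_pos: [0.5195, 0.0697, 0.1558]
tool_rot: [-0.936, 1.564, -0.823]
contact_force: [-3.2, -10.5, 12.6]
opening: 0.0191
```

The push on the stop is about 7.5 N net and steady. I'll ease off a little, then open.

move_arm --pt "-0.001 -0.001 0 0" --pt "-0.002 -0.002 0 0" --pt "-0.002 -0.002 0 0"

```text
time: 22.4
tool_pos: [0.5194, 0.0697, 0.1559]
tool_rot: [-0.843, 1.566, -0.73]
contact_force: [-0.8, -6.7, 7.9]
opening: 0.0191
```

move_arm --pt "0 0 0 0" --pt "0 0 0 0" --pt "0 0 0 0" --pt "0 0 0 0" --pt "0 0 0 0" --gripper 0.55

```text
time: 23.02
tool_pos: [0.5179, 0.072, 0.1546]
tool_rot: [2.532, 1.571, 2.646]
contact_force: [0.2, 0.7, -0.2]
opening: 0.0411
```

move_arm --pt "-0.03 0 0 0" --pt "-0.1 0 0 0" --pt "-0.2 0 0 0" --pt "-0.3 0 0 0" --pt "-0.3 0 0 0"

```text
time: 23.65
tool_pos: [0.5195, 0.0719, 0.2788]
tool_rot: [-0.11, 1.563, 0.004]
contact_force: [-0.4, 0.2, 0.7]
opening: 0.0411
```

move_arm --pt "0 0 -0.12 0" --pt "0 0 -0.25 0" --pt "0 0 -0.35 0" --pt "0 0 -0.35 0" --pt "0 0 -0.35 0"

```text
time: 24.28
tool_pos: [0.3795, 0.056, 0.2748]
tool_rot: [-0.031, 1.57, 0.082]
contact_force: [0.8, -0.1, -0.2]
opening: 0.0413
```

Run:
```python
from fit import *
import cv2
o=robot.observe(); print(o["time"],o["tool_pos"],o["contact_force"])
for n in ["scene","top"]:
    a=robot.read_camera(n)[:,:,::-1]; cv2.imwrite(f"pics/{n}5.png",a)
    a=a[150:290,255:435] if n=="scene" else a[140:250,240:390]
    k=4.2 if n=="scene" else 5
    cv2.imwrite(f"pics/{n}5c.png",cv2.resize(a,None,fx=k,fy=k,interpolation=cv2.INTER_CUBIC))
```

```text
24.275 [0.37949308 0.05600585 0.27482286] [ 0.77931659 -0.12714485 -0.21266558]
```

View pics/scene5c.png

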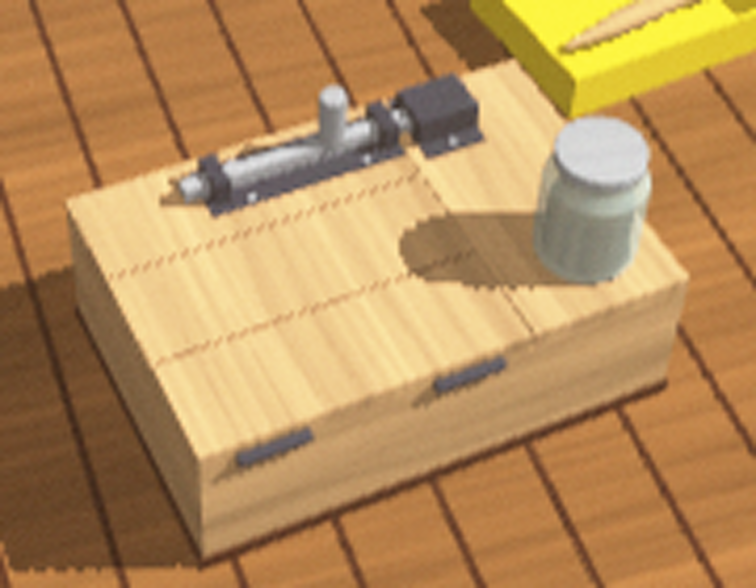

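View pics/top5.png

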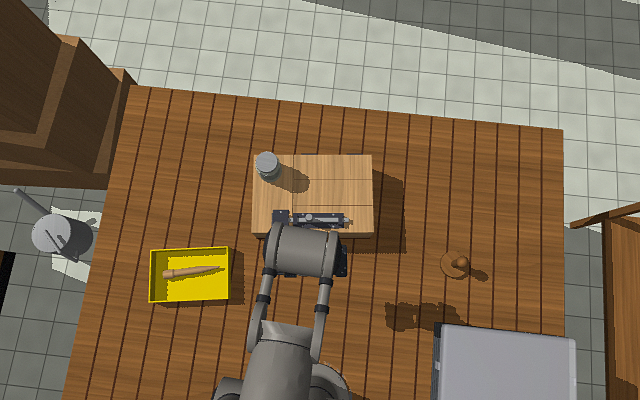

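The lid is flush, with its corner at crop (68,204). The bolt runs into the keeper at (405,120), and the jar, tray and tamper have not moved. One check of the knob position, then I'll hand in.

Run:
```python
from fit import *
q=np.array([ 0.60291896,0.07121446,0.11330671,0.0,0])
for d in(.044,.0465,.049,.0515):
    q[4]=-.0398+d; print(d,((proj(S,w('k',(-.205,0,.074),q))-[255,150])*4.2).round(1))
print(robot.observe()["qvel"].round(3)); robot.hand_in()
```

```text
0.044 [326.9  95. ]
0.0465 [330.2  94. ]
0.049 [333.4  93. ]
0.0515 [336.6  91.9]
[ 0.001  0.005  0.    -0.001  0.002  0.   ]
the job is handed in; nothing more can be done
```

The lid is shut and held by the bolt, the bolt is home against the stop pad, and the job is handed in at about 24.4 s of the 61 s allowed.

- **Pressing the lid:** I gripped the knob with the jaws along the bolt's slide and pressed the lid down along its hinge arc. I felt the rim when z stopped at 0.1558 m. The vertical force was then about 14 N in total, of which I estimate about 5 N was on the rim.
- **Sliding the bolt:** I kept the lid down and slid the bolt about 49 mm, against a drag of about 3 N. It entered the keeper without butting.
- **Meeting the stop:** The bolt halted on the stop pad, and I held it there at about 5 to 7.5 N net. I then eased off, opened the gripper and pulled clear.

**Last checks:**
- After release the force read about zero.
- The pictures show the lid flush and the bolt inside the keeper.
- The knob sits where a bolt travel of 49 mm predicts, within a pixel of the camera picture, so it did not creep back on release.
- The jar, tray and tamper looked unmoved; I judged this by eye and did not measure it.
- No check failed or disagreed. The force on the pad is worked out from the tool's force reading less the drag, not measured directly.

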